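# Show the camera the frame's bare corner and its fallen rosette

### The arm

A 6-joint arm with a two-finger parallel gripper is mounted at the origin on the work surface. World frame = base frame: x ahead of the robot, y to its left, z up, the work surface at z = 0. Lengths are in m, angles in rad, forces in N, time in s.
With the tool pointing down it reaches from about 0.3 to 0.875 m from the base axis. Payload 6.4 kg.
Tool frame: the origin (TCP) lies between the finger pads, 19 mm behind the fingertips; this is the grasp point; z points along the fingers, y is the line along which they close (so a half turn about z gives the same grasp; the last joint's range is limited). The gripper opens to 85 mm and grips with 20 to 120 N. Pads are 22 mm wide; open, the fingers measure 114 mm over their backs; the gripper's body (76 mm by 85 mm) begins 54 mm behind the grasp point. The pads swing forward as they close: fully open they stand 13 mm farther back than shut.
Start: joints at [1.026, 0.181, 1.607, -0, 1.354, -0.206], TCP at [0.191, 0.542, 0.25] pointing down, gripper open.
Joint ranges: [-2.99, 2.99], [-0.89, 2.07], [0.3, 2.58], [-1.14, 4.28], [0, 2.63], [-3.12, 3.12]. Speed limits (rad/s): [2.57, 2.57, 3.01, 3.14, 3.14, 3.14].

### API

Orientations are given as a unit quaternion [w, x, y, z].
In Python, from bench import ctrl gives the robot as it stands.
- The arm moves only by the shell command python3 -m handwheel 'ROWS' [OPENING]. ROWS is JSON, a list that holds one entry, the list of rows, each a list of 4 numbers: the shift along the tool's x, y, z each as a share of 20 cm, from -1 to 1, then the turn about the tool's z as a share of 1.5 rad, from -1 to 1. In form: [[[x, y, z, twist], ...]]. A call has 1 to 10 rows; each row is the pose to reach, as a shift and turn from the pose commanded when the call began, along the tool's axes at that moment; what a row does not reach only later rows make up. A row lasts 1/8 s, in which the tool goes at most 62.5 mm and 10.7 degrees, less where a joint would pass 70% of its speed; a pose out of reach is approached as far as the arm can. A call with a number of a shift or a turn outside -1 to 1 is refused whole. A call with a gripper value outside its range is refused whole. OPENING is the finger opening in mm, from 0 to 85.4, set as the call begins (- or left out, the last holds). The fingers move at their own pace and stop on an object; the grip force is fixed at half the most. Time passes only in rows, so rows that repeat a pose let the fingers close. It gives the time, the measured TCP pose, the force, the opening and the grip force at its end, in the units of the state.
- ctrl.get_obs(): the state, without advancing time (a new reading comes with each control period).
- ctrl.camera(name): name is "side" or "top" or "wrist"; returns a dict with "color" (420x560x3 uint8, red, green, blue), "range_z" (420x560 float32, m along the optical axis (not along the pixel's ray), 0 where there is no reading), "K" (3x3 intrinsics, pixels), "distortion" ([k1, k2, p1, p2, k3] as OpenCV has them; the pictures are not rectified), "pose" (4x4, takes a point from camera to world coordinates); the wrist camera has in their place "T_tool_cam" (4x4, takes a point from camera to tool coordinates, whose origin is the TCP and whose axes are the flange's). Camera axes: x right, y down, z forward; pixel columns grow to the right and rows downward; lengths in m; the calibration is good to about 2 mm. A picture is of the moment at which its call begins: read the wrist's pose just before it.
- ctrl.hand_in(): hands the job in; it is judged then, once.
The state is a dict: "time_s": time; "q": joint angles; "dq": joint speeds; "joint_efforts": joint torques, N m; "eef_pos": TCP position; "eef_rot": TCP orientation; "wrist_force": force on the tool from outside, world axes, zero at the start; "torque": the same for the moment, N m; "opening": opening from 0.0 (shut) to 1.0 (fully open); "grasp_force": force on a finger pad.
Only numpy, scipy, OpenCV 4.12 (cv2) and the standard library are available. Lean on these libraries where they do the work, as an engineer would, in place of code of your own. Each camera call takes 0.05 s, during which the arm holds its last target. There are 200 camera calls.

### The job

Film the damage to the little picture frame: press the round record button on the camera remote right down, let it go, then point straight down with the fingertips at the frame's corner that has lost its rosette, a couple of centimetres above it, for two seconds. Then point in the same way at the detached rosette in the fragments tray, and finish the program still pointing at it. Touch neither frame nor rosette, leave the square stop button alone and everything else where it lies.

Things in the scene. Friction and masses are not known exactly. Their poses are not given: they have to be found in the camera images.
- remote: Black camera remote with a grey top, fixed flat on the table on one side of the pad, left or right: 140 x 70 x 22 mm, long along its x. Origin at the centre of its underside, z up. Its x axis points roughly away from the robot; record button at x = -38 mm (the near end), stop button at x = +38 mm (the far end).
- record_top (a point): Centre of the top face of the round metal record button, 26 mm in diameter, 30 mm above the table when up. Pressed straight down.
- stop_top (a point): Centre of the top face of the square metal stop button, 25 x 25 mm, 76 mm from the record button on the same remote, same height. Not to be pressed.
- record (a joint): Travel of the record button, 0 up, 0.005 m fully down. Spring return: starts to move at about 1.3 N, fully down at about 4 N.
- stop (a joint): Travel of the stop button, 0 up, 0.005 m fully down; same spring.
- frame: Small dark wooden picture frame, loose, face up at any yaw on the grey foam pad (270 x 270 x 10 mm) in the middle: 190 (its x) x 150 (its y) mm, rails under 19 mm thick, 38 mm square corner blocks 20 mm thick. Three blocks carry a turned bull's-eye rosette (30 mm across, 11 mm high); the fourth, at +x +y, is bare. Origin at the centre of its underside, z up.
- bare_corner (a point): Centre of the top face of the bare corner block, where the rosette is missing: a flat pale round glue mark 29 mm across with a small dark dowel hole, on top of the 38 mm block; 76 mm along x and 56 mm along y from the frame's centre, 20 mm above the frame's underside, about 30 mm above the table.
- tray: White fragments tray, fixed on the table on the other side of the pad from the remote: 225 (its x) x 85 (its y) x 16 mm high, walls and floor 3 mm, two walls split it along x into three compartments about 71 x 79 mm, one fragment in each. Origin at the centre of its underside, z up.
- rosette: The detached rosette: loose dark wooden turned disc with a raised rim and a round button in the middle, 30 mm across, 11 mm high, light, lying flat in one of the tray's compartments, not always the same one. Origin at the centre of its underside. Only to be pointed at.
- rosette_top (a point): Top centre of the detached rosette, 11 mm above its underside, about 14 mm above the table.
- sliver: Loose bystander in the tray: splinter of dark moulding, 40 x 12 x 10 mm. Origin under its centre.
- key: Loose bystander in the tray: pale wooden stretcher wedge, about 36 x 18 x 6 mm. Origin under its centre.
- weight_steel: Loose bystander: grey block weight 85 x 55 x 32 mm with a steel knob, 56 mm high in all, beyond the pad. Origin under its centre.
- weight_brass: Loose bystander: dark green block weight 80 x 50 x 26 mm with a brass knob, 50 mm high in all, between the robot and the pad. Origin under its centre.
- loupe: Loose bystander: round glass dome magnifier, 72 mm across, 24 mm high, between the robot and the pad. Origin under its centre.
- solvent: Loose bystander: amber glass bottle, 48 mm across, 105 mm high, far right. Origin under its centre.
- gluepot: Loose bystander: open white pot, 68 mm across, 55 mm high, far left. Origin under its centre.
- bonefolder: Loose bystander: flat ivory-coloured folder, about 140 x 20 x 5 mm, beyond the pad. Origin under the middle of its blade.
Not all that is in view belongs to the job. Of the things shaped like the remote, the black one is meant. Of the things shaped like the frame, the wooden one is meant.

How it is judged:
By the outcome, as a careful person would: the job done as asked, in the order asked, and still so for the second after the job is handed in, with the robot touching nothing.
It also fails if it takes over 45 s, if anything falls off the work surface, if the arm or the gripper's body presses on something with over 40 N, if the wrist force passes 120 N, or if a joint passes its speed limit or range.

## Working session

There is one attempt and no reset: what is moved stays moved. The work goes in short steps, Python scripts to look and compute and a shell command to move; the robot and the scene stay as the last step left them, time stands still between calls to the robot, and variables do not carry over. Pictures are saved under pics/ and viewed, at most 10 in all, crops included, and the job is handed in when it is done.

```bash
mkdir -p pics
cat > h.py <<'E'
import numpy as np, cv2
from bench import ctrl
def snap(name,tag):
    o=ctrl.get_obs(); c=ctrl.camera(name)
    cv2.imwrite(f'pics/{tag}.png',c['color'][:,:,::-1]); np.savez(f'pics/{tag}.npz',**{k:np.array(v) for k,v in c.items()},p=o['eef_pos'],r=o['eef_rot'])
def world(tag,uv,z=None):
    c=np.load(f'pics/{tag}.npz'); uv=np.array(uv,float).reshape(-1,2)
    n=cv2.undistortPoints(uv[:,None],c['K'],c['distortion'])[:,0]
    if 'pose' in c: T=c['pose']
    else:
        from scipy.spatial.transform import Rotation as R
        B=np.eye(4); B[:3,:3]=R.from_quat(np.roll(c['r'],-1)).as_matrix(); B[:3,3]=c['p']; T=B@c['T_tool_cam']
    d=np.c_[n,np.ones(len(n))]
    if z is None:
        s=np.array([c['range_z'][int(round(v)),int(round(u))] for u,v in uv])
    else: s=(z-T[2,3])/(d@T[2,:3])
    return (d*s[:,None])@T[:3,:3].T+T[:3,3]
E
python3 - <<'E'
from h import *
snap('top','t0'); snap('side','s0')
print(ctrl.get_obs())
E
```

```text
{'time_s': 0.1, 'q': array([ 1.02569709e+00,  1.81506874e-01,  1.60788207e+00,  3.45244820e-06,
        1.35380298e+00, -2.06279296e-01]), 'dq': array([-0.00036549, -0.00210038, -0.00264826,  0.00140878,  0.00156681,
        0.0013932 ]), 'joint_efforts': array([ 1.41100107e-03, -4.45882916e+01, -3.52234447e+01, -2.52468080e-04,
        4.24101076e-03, -3.22883864e-05]), 'eef_pos': array([0.19084397, 0.54191992, 0.24916419]), 'eef_rot': array([-2.94965203e-04,  1.68601110e-01,  9.85684040e-01, -7.43246466e-04]), 'wrist_force': array([-0.28741915,  0.23428887, -0.10189563]), 'torque': array([-0.04855671, -0.01426504,  0.01883767]), 'grasp_force': 0.0, 'opening': 0.9990030488375408}
```

View pics/t0.png

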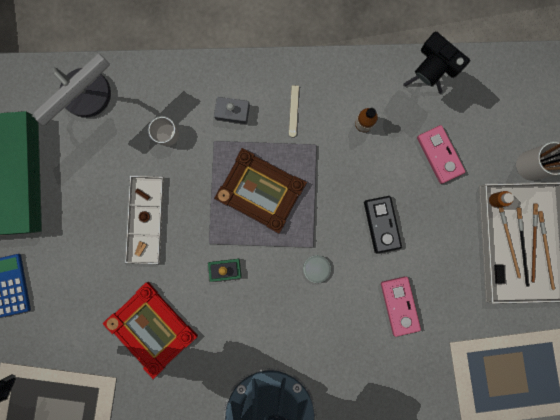

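Run:
```python
from h import *
im=cv2.imread('pics/t0.png')
a=cv2.resize(im[140:240,205:325],None,fx=5,fy=5,interpolation=cv2.INTER_CUBIC)
b=cv2.resize(im[170:270,120:170],None,fx=4,fy=4,interpolation=cv2.INTER_CUBIC)
b=cv2.copyMakeBorder(b,0,100,0,0,0)
c=cv2.resize(im[185:260,355:410],None,fx=4,fy=4,interpolation=cv2.INTER_CUBIC)
cv2.imwrite('pics/z.png',a[:500,:600]); 
m=np.zeros((400,430,3),np.uint8); m[:400,:200]=b[:400]; m[:300,205:425]=c; cv2.imwrite('pics/z2.png',m)
P=[(388,239),(380,209),(223,196),(247,153),(302,184),(276,229),(145,216),(270,400)]
for p,w in zip(P,world('t0',P)): print(p,w.round(4))
c=np.load('pics/t0.npz');print(c['pose'].round(3),c['K'])
```

```text
(388, 239) [ 0.4372 -0.3088  0.0274]
(380, 209) [ 0.5137 -0.2916  0.0275]
(223, 196) [0.5557 0.1066 0.0335]
(247, 153) [0.6639 0.0435 0.038 ]
(302, 184) [ 0.5809 -0.0944  0.0391]
(276, 229) [ 0.4688 -0.0261  0.0358]
(145, 216) [0.5109 0.3113 0.0126]
(270, 400) [ 0.0733 -0.0046  0.0962]
[[-2.300e-02 -9.970e-01  7.600e-02  4.350e-01]
 [-1.000e+00  2.300e-02 -0.000e+00 -4.500e-02]
 [-1.000e-03 -7.600e-02 -9.970e-01  1.116e+00]
 [ 0.000e+00  0.000e+00  0.000e+00  1.000e+00]] [[428.87353625   0.         283.37882129]
 [  0.         428.87353625 209.31369907]
 [  0.           0.           1.        ]]
```

View pics/z.png

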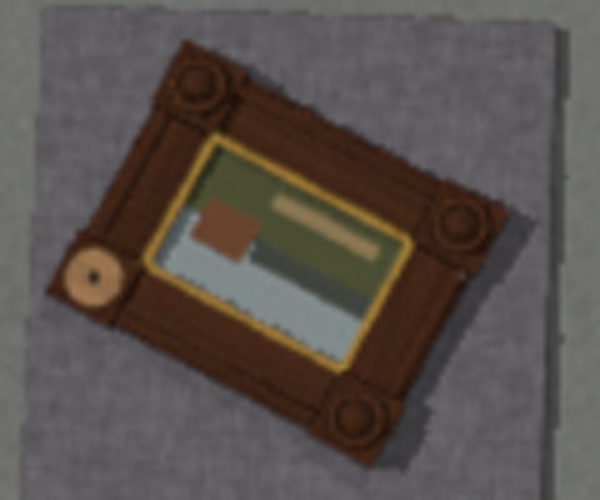

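View pics/z2.png

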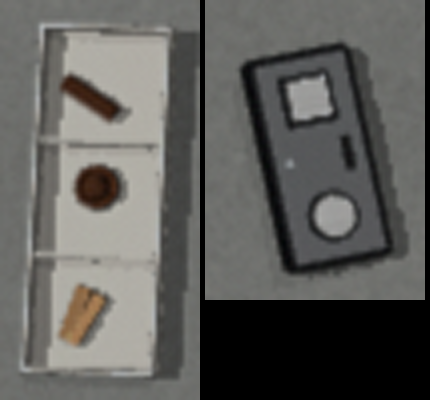

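The frame's bare corner (pale disc) is at about (223.4,195), which is the left corner. The detached rosette is in the middle compartment at (144,216.4). The round record button is at (387,238.6) on the black remote, with the square stop button at its far end.

```bash
cat >> h.py <<'E'
from scipy.spatial.transform import Rotation as R
def shift(*targets):
    o=ctrl.get_obs(); Q=R.from_quat(np.roll(o['eef_rot'],-1))
    print('t',o['time_s'],'tcp',o['eef_pos'].round(4),'F',o['wrist_force'].round(2),'tilt',Q.as_matrix()[:,2].round(4))
    for t in targets: print(t,'share',(Q.inv().apply(np.array(t)-o['eef_pos'])/0.2).round(4))
E
python3 - <<'E'
from h import *
w=np.r_[world('t0',[(387.1,238.6)],.03),world('t0',[(223.4,194.9)],.03),world('t0',[(143.9,216.4)],.014)]
print(w)
shift([*w[0][:2],.2])
E
```

```text
[[ 0.43822298 -0.30591084  0.03      ]
 [ 0.55891049  0.10604562  0.03      ]
 [ 0.50988468  0.31365715  0.014     ]]
t 0.1 tcp [0.1908 0.5419 0.2492] F [-0.29  0.23 -0.1 ] tilt [-8.0e-04 -1.4e-03 -1.0e+00]
[np.float64(0.4382229789805122), np.float64(-0.3059108411097824), 0.2] share [-2.5756 -3.5866  0.2506]
```

```bash
python3 -m handwheel '[[[-0.65,-0.9,0,0],[-0.65,-0.9,0,0],[-0.65,-0.9,0,0],[-0.65,-0.9,0,0],[-0.65,-0.9,0,0],[-0.65,-0.9,0,0]]]' 0
python3 -m handwheel '[[[-0.65,-0.9,0,0],[-0.65,-0.9,0,0],[-0.65,-0.9,0,0],[-0.65,-0.9,0,0],[-0.65,-0.9,0,0],[-0.65,-0.9,0,0]]]'
python3 -m handwheel '[[[-0.65,-0.9,0,0],[-0.65,-0.9,0,0],[-0.65,-0.9,0,0],[-0.65,-0.9,0,0],[-0.65,-0.9,0,0],[-0.65,-0.9,0,0]]]'
python3 -c "
from h import *
shift([.4382,-.3059,.2])"
```

```text
time_s: 0.85
eef_pos: [0.2539, 0.3297, 0.25]
eef_rot: [-0.0, 0.169, 0.986, 0.0]
wrist_force: [0.4, 0.2, -0.1]
opening: 0.002
grasp_force: 0.0
time_s: 1.6
eef_pos: [0.3166, 0.1173, 0.2499]
eef_rot: [-0.0, 0.168, 0.986, 0.0]
wrist_force: [0.4, 0.1, -0.1]
opening: 0.003
grasp_force: 0.0
time_s: 2.35
eef_pos: [0.3795, -0.0949, 0.2496]
eef_rot: [-0.001, 0.168, 0.986, 0.001]
wrist_force: [0.2, 0.1, -0.5]
opening: 0.001
grasp_force: 0.0
t 2.35 tcp [ 0.3795 -0.0949  0.2496] F [ 0.18  0.13 -0.5 ] tilt [-0.001   0.0013 -1.    ]
[0.4382, -0.3059, 0.2] share [-0.6258 -0.8993  0.2461]
```

```bash
python3 -m handwheel '[[[-0.626,-0.899,0.246,0],[-0.626,-0.899,0.246,0],[-0.626,-0.899,0.246,0],[-0.626,-0.899,0.246,0],[-0.626,-0.899,0.246,0],[-0.626,-0.899,0.246,0],[-0.626,-0.899,0.246,0]]]'
python3 - <<'E'
from h import *
snap('wrist','w1')
c=np.load('pics/w1.npz');print(c['T_tool_cam'].round(3))
shift([.4382,-.3059,.06])
E
```

```text
time_s: 3.22
eef_pos: [0.4382, -0.306, 0.2013]
eef_rot: [0.0, 0.167, 0.986, -0.0]
wrist_force: [-0.1, 0.4, -0.7]
opening: -0.003
grasp_force: 0.0
[[ 0.    -0.953 -0.302  0.078]
 [ 1.     0.    -0.     0.   ]
 [ 0.    -0.302  0.953 -0.123]
 [ 0.     0.     0.     1.   ]]
t 3.275 tcp [ 0.4382 -0.3063  0.2014] F [ 0.2  -0.31  0.85] tilt [ 6.e-04 -5.e-04 -1.e+00]
[0.4382, -0.3059, 0.06] share [0.001  0.0022 0.707 ]
```

View pics/w1.png

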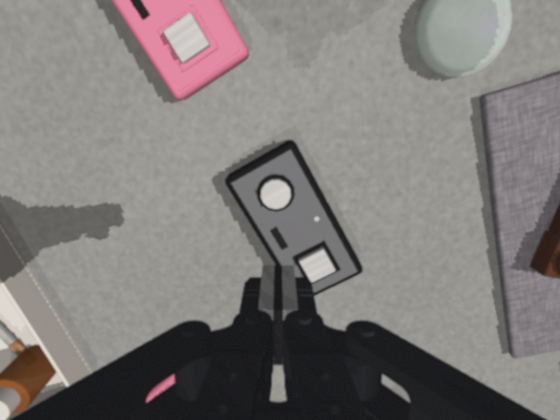

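The wrist view shows the record button at (275.5,193), under the tool's line, and the stop button at (319,264).

```bash
python3 - <<'E'
from h import *
print(world('w1',[(275.5,193),(319,264)],.03), world('w1',[(275.5,193)]))
E
python3 -m handwheel '[[[0,0,0.3,0],[0,0,0.3,0],[0,0,0.6,0],[0,0,0.72,0],[0,0,0.72,0],[0,0,0.72,0]]]'
python3 -c "
from h import *
shift([.4382,-.3059,.043])"
```

```text
[[ 0.43490719 -0.30648414  0.03      ]
 [ 0.50931548 -0.29149973  0.03      ]] [[ 0.43485541 -0.30646459  0.03021793]]
time_s: 4.03
eef_pos: [0.4391, -0.3089, 0.0593]
eef_rot: [0.001, 0.168, 0.986, -0.001]
wrist_force: [0.6, -0.3, 0.1]
opening: -0.002
grasp_force: 0.0
t 4.025 tcp [ 0.4391 -0.3089  0.0593] F [ 0.61 -0.26  0.1 ] tilt [ 0.0024 -0.0026 -1.    ]
[0.4382, -0.3059, 0.043] share [0.0094 0.0129 0.0814]
```

```bash
python3 -m handwheel '[[[0.007,0,0.02,0],[0.007,0,0.04,0],[0.007,0,0.05,0],[0.007,0,0.06,0],[0.007,0,0.066,0],[0.007,0,0.07,0],[0.007,0,0.07,0],[0.007,0,0.07,0]]]'
```

```text
time_s: 5.03
eef_pos: [0.4367, -0.3076, 0.0436]
eef_rot: [0.0, 0.168, 0.986, -0.0]
wrist_force: [-3.3, 1.8, 9.1]
opening: 0.002
grasp_force: 4.9
```

```bash
python3 -m handwheel '[[[0,0,0.005,0],[0,0,0.005,0],[0,0,0.005,0],[0,0,0.005,0]]]'
python3 -m handwheel '[[[0,0,-0.2,0],[0,0,-0.4,0],[0,0,-0.5,0],[0,0,-0.5,0],[0,0,-0.5,0]]]'
python3 -c "
from h import *
shift([.5575,.1060,.15])"
```

```text
time_s: 5.52
eef_pos: [0.4367, -0.3076, 0.0435]
eef_rot: [0.0, 0.168, 0.986, -0.0]
wrist_force: [-5.3, 3.8, 18.2]
opening: -0.0
grasp_force: 8.9
time_s: 6.15
eef_pos: [0.4359, -0.3067, 0.1405]
eef_rot: [-0.001, 0.169, 0.986, 0.001]
wrist_force: [-0.3, 0.1, -1.6]
opening: 0.005
grasp_force: 0.0
t 6.15 tcp [ 0.4359 -0.3067  0.1405] F [-0.26  0.05 -1.64] tilt [-0.0014  0.0015 -1.    ]
[0.5575, 0.106, 0.15] share [ 0.1122  2.1482 -0.0453]
```

```bash
python3 -m handwheel '[[[0.04,0.72,-0.1,0],[0.04,0.72,-0.3,0],[0.04,0.72,-0.3,0],[0.04,0.72,-0.3,0],[0.04,0.72,-0.3,0]]]'
python3 -m handwheel '[[[0.04,0.72,0,0],[0.04,0.72,0,0],[0.04,0.72,0,0],[0.04,0.72,0,0],[0.04,0.72,0,0]]]'
python3 -m handwheel '[[[0.03,0.71,0,0],[0.03,0.71,0,0],[0.03,0.71,0,0],[0.03,0.71,0,0],[0.03,0.71,0,0],[0.03,0.71,0,0],[0.03,0.71,0,0]]]'
python3 - <<'E'
from h import *
snap('wrist','w2'); snap('top','t2')
shift([.5575,.1060,.070])
E
```

```text
time_s: 6.78
eef_pos: [0.4759, -0.1689, 0.2001]
eef_rot: [-0.001, 0.169, 0.986, 0.0]
wrist_force: [-0.0, -0.2, 0.7]
opening: -0.001
grasp_force: 0.0
time_s: 7.4
eef_pos: [0.5166, -0.0318, 0.2008]
eef_rot: [-0.001, 0.169, 0.986, -0.0]
wrist_force: [0.5, -0.1, 0.8]
opening: 0.001
grasp_force: 0.0
time_s: 8.28
eef_pos: [0.5586, 0.1045, 0.2019]
eef_rot: [0.0, 0.169, 0.986, -0.0]
wrist_force: [0.8, 0.7, -0.5]
opening: 0.002
grasp_force: 0.0
t 8.375 tcp [0.5586 0.1049 0.2019] F [ 0.07 -0.14  0.55] tilt [ 2.e-04 -1.e-04 -1.e+00]
[0.5575, 0.106, 0.07] share [0.0072 0.0031 0.6596]
```

View pics/w2.png

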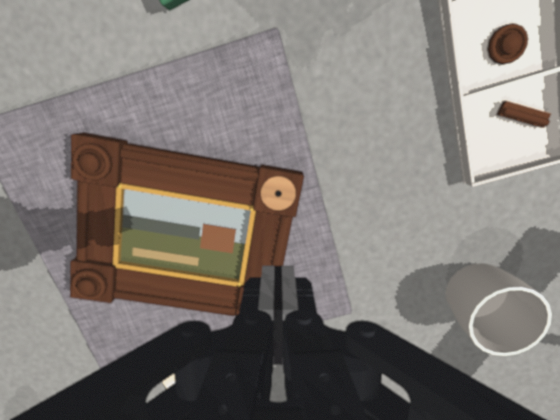

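The bare corner's glue mark is at (278,193), almost straight under the fingertips. The remote is out of view, and the tray with the rosette is at the upper right.

Run:
```python
from h import *
print(world('w2',[(278,193)],.03), world('w2',[(285,186)]))
p=world('w2',[(278,193)],.03)[0]; m=(p+[.5589,.106,.03])/2
shift([m[0],m[1],.071])
```

```text
[[0.55615962 0.10591123 0.03      ]] [[0.55238291 0.11344516 0.03022684]]
t 8.375 tcp [0.5586 0.1049 0.2019] F [ 0.07 -0.14  0.55] tilt [ 2.e-04 -1.e-04 -1.e+00]
[np.float64(0.5575298081478794), np.float64(0.10595561563290518), 0.071] share [0.007  0.003  0.6546]
```

```bash
python3 -m handwheel '[[[0.007,0.003,0.25,0],[0.007,0.003,0.45,0],[0.007,0.003,0.58,0],[0.007,0.003,0.655,0],[0.007,0.003,0.655,0],[0.007,0.003,0.655,0],[0.007,0.003,0.655,0]]]'
python3 -m handwheel '[[[0,0,0,0],[0,0,0,0],[0,0,0,0],[0,0,0,0],[0,0,0,0],[0,0,0,0],[0,0,0,0],[0,0,0,0],[0,0,0,0],[0,0,0,0]]]'
python3 -m handwheel '[[[0,0,0,0],[0,0,0,0],[0,0,0,0],[0,0,0,0],[0,0,0,0],[0,0,0,0],[0,0,0,0],[0,0,0,0],[0,0,0,0],[0,0,0,0]]]'
python3 -c "
from h import *
shift([.5085,.3137,.16])"
```

```text
time_s: 9.25
eef_pos: [0.5585, 0.1066, 0.0722]
eef_rot: [0.001, 0.169, 0.986, 0.0]
wrist_force: [-0.4, -0.7, 1.2]
opening: -0.0
grasp_force: 0.0
time_s: 10.5
eef_pos: [0.5575, 0.1066, 0.0708]
eef_rot: [0.0, 0.169, 0.986, -0.0]
wrist_force: [0.2, 0.3, -0.3]
opening: 0.001
grasp_force: 0.0
time_s: 11.75
eef_pos: [0.5575, 0.1066, 0.0708]
eef_rot: [0.0, 0.169, 0.986, 0.0]
wrist_force: [0.5, -0.3, -0.3]
opening: 0.001
grasp_force: 0.0
t 11.75 tcp [0.5575 0.1066 0.0708] F [ 0.45 -0.32 -0.27] tilt [ 0.  0. -1.]
[0.5085, 0.3137, 0.16] share [ 0.5754  0.8952 -0.446 ]
```

```bash
python3 -m handwheel '[[[0,0,-0.25,0],[0,0,-0.5,0],[0.2,0.3,-0.64,0],[0.4,0.6,-0.64,0],[0.575,0.895,-0.64,0],[0.575,0.895,-0.64,0],[0.575,0.895,-0.64,0],[0.575,0.895,-0.64,0]]]'
python3 - <<'E'
from h import *
snap('wrist','w3')
E
```

```text
time_s: 12.75
eef_pos: [0.5086, 0.3131, 0.1986]
eef_rot: [-0.0, 0.169, 0.986, -0.0]
wrist_force: [-0.1, 0.2, -0.3]
opening: 0.0
grasp_force: 0.0
```

View pics/w3.png

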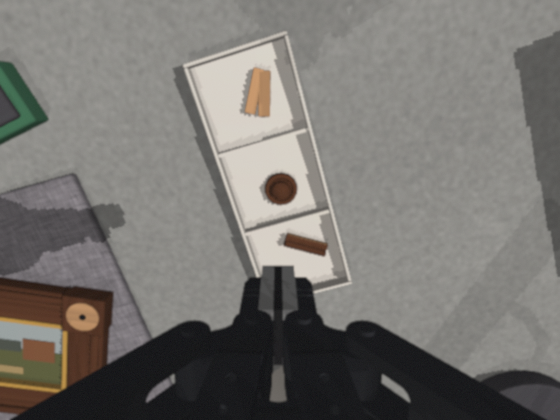

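The rosette is at (281,188) in the middle compartment, with the key and the sliver on either side of it.

Run:
```python
from h import *
p=world('w3',[(281,188)],.014)[0]; print(p,world('w3',[(281,188)])); m=(p+[.5099,.3137,.014])/2
shift([m[0],m[1],.055])
```

```text
[0.50570275 0.31734387 0.014     ] [[0.50574806 0.31732975 0.01380148]]
t 12.8 tcp [0.5088 0.3127 0.1986] F [-0.   -0.52 -0.06] tilt [-2.e-04 -5.e-04 -1.e+00]
[np.float64(0.5078013764809175), np.float64(0.3155219349284396), 0.055] share [0.0093 0.0122 0.7181]
```

```bash
python3 -m handwheel '[[[0.009,0.012,0.25,0],[0.009,0.012,0.45,0],[0.009,0.012,0.6,0],[0.009,0.012,0.68,0],[0.009,0.012,0.718,0],[0.009,0.012,0.718,0],[0.009,0.012,0.718,0],[0.009,0.012,0.718,0],[0.009,0.012,0.718,0]]]'
python3 -m handwheel '[[[0,0,0,0],[0,0,0,0],[0,0,0,0],[0,0,0,0],[0,0,0,0],[0,0,0,0],[0,0,0,0],[0,0,0,0],[0,0,0,0],[0,0,0,0]]]'
python3 -m handwheel '[[[0,0,0,0],[0,0,0,0],[0,0,0,0],[0,0,0,0],[0,0,0,0],[0,0,0,0],[0,0,0,0],[0,0,0,0],[0,0,0,0],[0,0,0,0]]]'
python3 -c "
from h import *
snap('side','s3'); snap('wrist','w4')"
```

```text
time_s: 13.92
eef_pos: [0.508, 0.3167, 0.0558]
eef_rot: [0.0, 0.168, 0.986, 0.0]
wrist_force: [-0.0, -0.9, 0.4]
opening: 0.003
grasp_force: 0.0
time_s: 15.18
eef_pos: [0.5076, 0.3165, 0.0552]
eef_rot: [0.0, 0.169, 0.986, -0.0]
wrist_force: [-0.4, -0.5, 0.5]
opening: 0.004
grasp_force: 0.0
time_s: 16.42
eef_pos: [0.5076, 0.3165, 0.0552]
eef_rot: [-0.0, 0.169, 0.986, -0.0]
wrist_force: [0.5, 0.0, 0.2]
opening: -0.002
grasp_force: 0.0
```

View pics/w4.png

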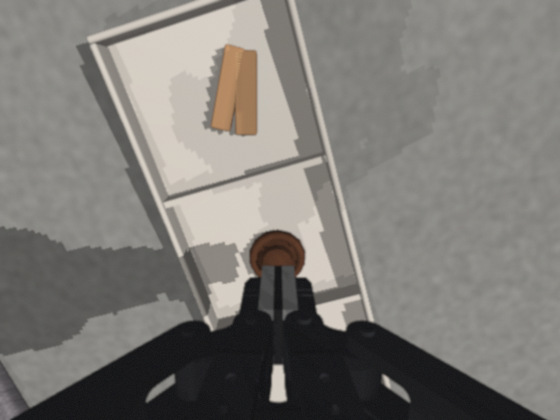

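View pics/s3.png

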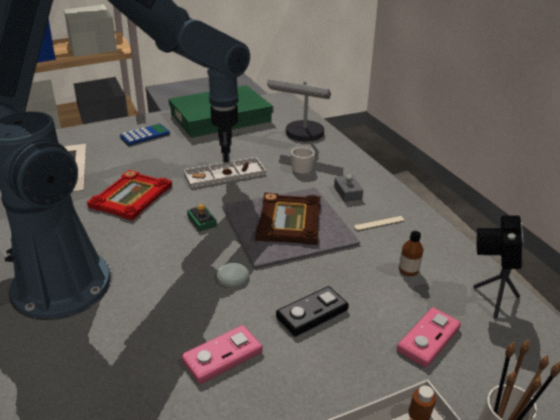

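The wrist view shows the fingertips over the rosette, at about (278,256). The side view shows nothing displaced and both remote buttons up.

```bash
python3 -c "
from bench import ctrl
print(ctrl.hand_in())"
```

```text
the job is handed in; nothing more can be done
None
```

I pressed the record button right down and released it, pointed at the bare corner from about 2 cm above for over two seconds, and handed the job in (no verdict came back) with the closed fingertips about 2 cm above the detached rosette, touching nothing.

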